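# Load the cassette feeder of a digitising deck

## Robot

A 6-joint arm with a two-finger parallel gripper is mounted at the origin on a cart in front of the work surface, level with it; the furniture and walls round the work are solid. World frame = base frame: x ahead of the robot, y to its left, z up, the work surface at z = 0. Lengths are in m, angles in degrees, forces in N, time in s.
With the tool pointing down it reaches from about 0.25 to 0.725 m from the base axis. Payload 4 kg.
Tool frame: the origin (TCP) lies at the very end of the fingers, on their centre line; the grasp point (between the pads) lies 19 mm behind it; z points along the fingers, y is the line along which they close (so a half turn about z gives the same grasp; the last joint's range is limited). The gripper opens to 85 mm and grips with 20 to 120 N. Pads are 22 mm wide; open, the fingers measure 114 mm over their backs; the gripper's body (76 mm by 85 mm) begins 54 mm behind the grasp point. The pads swing forward as they close: fully open they stand 13 mm farther back than shut.
Start: joints at [73.797, 13.785, 0.286, 76.501, 0, 90], TCP at [0.14, 0.48, 0.231] pointing down, gripper open.
Joint ranges: [-155.79, 155.79], [-60.16, 107.12], [-62.33, 73.08], [-114, 123.19], [-81.49, 82.49], [-180, 180]. Speed limits (degrees/s): [159.86, 159.86, 180, 180, 180, 180].

## Interface

Orientations are given as a 3x3 rotation matrix whose columns are the frame's x, y, z axes.
In Python, from station import arm gives the robot as it stands. The module is installed in compiled form; this text tells all that it offers.
- The arm moves only by the shell command python3 -m pendant 'ROWS' [OPENING]. ROWS is a JSON object of lists of equal length, an entry for each row: "dp": the shift along the tool's x, y, z in cm, a list of three; "roll": the turn about the tool's z in rad. In form: {"dp": [[x, y, z], ...], "roll": [roll, ...]}. A call has 1 to 20 rows; each row is the pose to reach, as a shift and turn from the pose commanded when the call began, along the tool's axes at that moment; what a row does not reach only later rows make up. A row lasts 1/10 s, in which the tool goes at most 50 mm and 8.59 degrees, less where a joint would pass 70% of its speed; a pose out of reach is approached as far as the arm can. A call with a gripper value outside its range is refused whole. OPENING is the finger opening in cm, from 0 to 8.54, set as the call begins (- or left out, the last holds). The fingers move at their own pace and stop on an object; the grip force is fixed at half the most. Time passes only in rows, so rows that repeat a pose let the fingers close. It gives the time, the measured TCP pose, the force, the opening and the grip force at its end, in the units of the state.
- arm.sense(): the state, without advancing time (a new reading comes with each control period).
- arm.snapshot(name): name is "scene" or "top" or "wrist"; returns the picture (420x560x3 uint8, red, green, blue); there is no depth.
- arm.camera_model(name): a dict with "fx", "fy", "cx", "cy" (pixels), "R" (3x3) and "t" (3): a world point X has camera coordinates R X + t. Camera axes: x right, y down, z forward; pixel columns grow to the right and rows downward; lengths in m; the calibration is good to about 2 mm. A picture is of the moment at which its call begins: read the wrist's pose just before it. camera_model takes no time and is no camera call; for the wrist camera it gives the pose at the moment of the call.
- arm.job_done(): hands the job in; it is judged then, once.
The state is a dict: "time": time; "q": joint angles; "joint_vel": joint speeds; "joint_torque": joint torques, N m; "tool_pos": TCP position; "tool_rot": TCP orientation; "wrist_force": force on the tool from outside, world axes, zero at the start; "moment": the same for the moment, N m; "opening": opening from 0.0 (shut) to 1.0 (fully open); "grasp_force": force on a finger pad.
Only numpy, scipy, OpenCV 4.12 (cv2) and the standard library are available. Lean on these libraries where they do the work, as an engineer would, in place of code of your own. Each camera call takes 0.05 s, during which the arm holds its last target. There are 200 camera calls.

## Task

Load the yellow-labelled cassette into the tape deck's sloped feeder: take it out of the stand, lay it down flat with its label side up and let go of it, then bring it lengthwise to the open top end of the chute and push it down between the guides until it rests against the stop, wherever that is set today, and the two brass pawl teeth have sprung up behind it. Press it home gently, without ramming the stop, and leave the red and the blue cassette standing where they are in the stand.

Things in the scene. Friction and masses are not known exactly. Their poses are not given: they have to be found in the camera images.
- yellow_cassette: 8 mm video cassette, black plastic, 95 x 62 x 15 mm, yellow label on one broad face and the spine. Origin at its centre; x along the length, y along the width towards the spine, z through the thickness, out of the labelled face. At the start on edge in a slot of the stand, y up, labelled face away from the robot (z along the stand's +x). Loose, 70 to 130 g. The one to load; either end first.
- red_cassette: 8 mm video cassette, black plastic, 95 x 62 x 15 mm, red label on one broad face and the spine. Origin at its centre; x along the length, y along the width towards the spine, z through the thickness, out of the labelled face. At the start on edge in a slot of the stand, y up, labelled face away from the robot (z along the stand's +x). Loose; stays in the stand.
- blue_cassette: 8 mm video cassette, black plastic, 95 x 62 x 15 mm, blue label on one broad face and the spine. Origin at its centre; x along the length, y along the width towards the spine, z through the thickness, out of the labelled face. At the start on edge in a slot of the stand, y up, labelled face away from the robot (z along the stand's +x). Loose; stays in the stand.
- stand: Fixed grey stand, base 172 (x) x 112 (y) x 8 mm, origin under its centre on the desk, z up. Three slots along x at x = -52, 0, +52 mm, each 17 mm wide between walls that reach 25 mm above the desk. A cassette in a slot stands on the base, centre 39 mm and top edge 70 mm above the desk.
- chute: Fixed grey chute (base 118 mm wide) sloping down 15 degrees away from the robot to a black deck 168 mm wide, 88 mm high. Origin on the floor in the middle of its open loading apron, 83 mm above the desk; x down the slope, y left across it, z square to the floor. Apron: flat plate without walls, x = -60 to 47 mm, 96 mm wide. Too flat for the cassette to slide by itself.
- channel_mouth (a point): On the chute's floor at its x = 76 mm, axes as the chute's. Flared guides 20 mm high narrow from 88 mm apart at chute x = 42 mm to the channel here, 65.6 mm wide, which runs to the stop. From x = 62 mm steel lips 17 mm above the floor overhang its sides but leave the middle 50 mm open from above, so that fingertips can follow the cassette.
- pawl (a joint): Sprung pawl, two brass teeth at y = -22, +22 mm, 8 mm wide, fingers within +-17 mm pass; 0 = up 6 mm through the floor, 0.07 to 0.17 rad = pressed by the cassette. Their ramps take about 7 N, then 2 N drag. Teeth and rubber-faced stop sit 97 mm apart on a carriage set anew each time: stop at chute x = 174 to 190 mm, not known: feel for it. Over 40 N damages it.

How it is judged (in metres and radians):
On the way:
1. the yellow cassette lies flat, label up, let go of and at rest, on the desk or on the chute's apron, not yet in the channel (angle between yellow_cassette's own z axis and vertical below 0.45 rad and contact force between yellow_cassette and the fingers below 0.05 N and linear speed of yellow_cassette below 0.03 m/s and (x of yellow_cassette in the frame of chute below 0.04 m or z of yellow_cassette in the frame of chute below -0.02 m or y of yellow_cassette in the frame of chute below -0.07 m or y of yellow_cassette in the frame of chute above 0.07 m)), for 0.2 s.
At the end, for the whole second after the job is handed in: The yellow cassette lies label up on the channel's floor, lengthwise, at rest between the stop and the pawl teeth, which are up behind it (joint below 0.04 rad; that leaves 2 mm of play at the stop); red and blue stand upright in the stand within 20 mm of where they were (x of yellow_cassette in the frame of chute between 0.12 and 0.15 m and y of yellow_cassette in the frame of chute between -0.006 and 0.006 m and z of yellow_cassette in the frame of chute between 0.004 and 0.0115 m and angle between the x axis of yellow_cassette and the x axis of chute, either way round below 0.09 rad and angle between yellow_cassette's own z axis and vertical below 0.45 rad and value of joint pawl below 0.04 rad and linear speed of yellow_cassette below 0.02 m/s and distance of each of red_cassette, blue_cassette from where it was at the start of the episode below 0.02 m and angle between each of red_cassette, blue_cassette's own y axis and vertical below 0.25 rad); the robot touches nothing.
It fails at once if the cassette is rammed against the stop or the chute (over 40 N) (contact force between yellow_cassette and chute above 40 N).
It fails at once if the red or the blue cassette is dragged out of its place (over 30 mm) (distance of any of red_cassette, blue_cassette from where it was at the start of the episode above 0.03 m).
It also fails if it takes over 72 s, if anything falls off the work surface, if the arm or the gripper's body presses on something with over 40 N, if the wrist force passes 120 N, or if a joint passes its speed limit or range.

## Working session

There is one attempt and no reset: what is moved stays moved. The work goes in short steps, Python scripts to look and compute and a shell command to move; the robot and the scene stay as the last step left them, time stands still between calls to the robot, and variables do not carry over. Pictures are saved under pics/ and viewed, at most 10 in all, crops included, and the job is handed in when it is done.

```bash
mkdir -p pics
python3 - <<'E'
from station import arm
import cv2,numpy as np
np.set_printoptions(precision=4,suppress=True)
s=arm.sense();print(s['time'],s['tool_pos'],s['tool_rot'],s['wrist_force'],s['opening'])
ims=[]
for n in ["scene","top"]:
    m=arm.camera_model(n);print(n,{k:np.array(v) for k,v in m.items()})
    im=arm.snapshot(n)[:,:,::-1];cv2.imwrite(f"pics/{n}0.png",im);ims.append(im)
E
```

```text
0.0 [0.1393 0.4795 0.2304] [[-0.9603  0.2791 -0.0006]
 [ 0.2791  0.9603 -0.0021]
 [-0.     -0.0022 -1.    ]] [-0.6538 -0.0446  0.1172] 1.0011848025421533
scene {'fx': array(410.4506), 'fy': array(410.4506), 'cx': array(280.7786), 'cy': array(211.2248), 'R': array([[ 0.3859, -0.9224, -0.0128],
       [-0.4707, -0.185 , -0.8627],
       [ 0.7934,  0.3389, -0.5056]]), 't': array([-0.4403,  0.2551,  0.5641])}
top {'fx': array(458.0945), 'fy': array(458.0945), 'cx': array(288.3721), 'cy': array(204.883), 'R': array([[-0.0295, -0.999 , -0.0347],
       [-0.9963,  0.0322, -0.0799],
       [ 0.0809,  0.0322, -0.9962]]), 't': array([-0.2179,  0.5225,  0.9034])}
```

View pics/scene0.png

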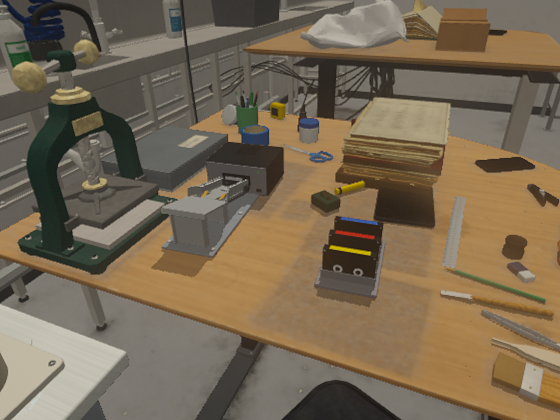

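View pics/top0.png

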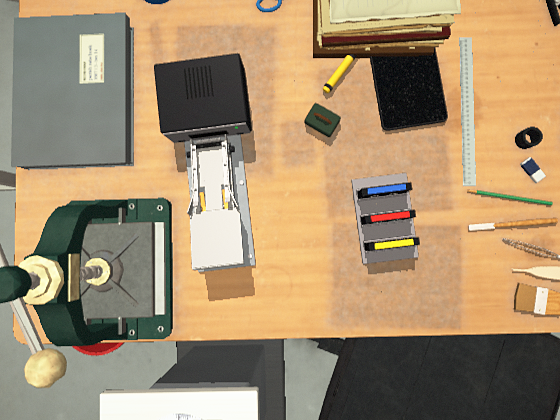

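The scene view shows the stand with yellow nearest the robot at about (350,255), and the chute at about (205,210). The top view shows yellow's spine at (392,244) and the apron as a white square at about (217,240). I'll enlarge both chutes and triangulate the labels.

```bash
cat > h.py <<'E'
from station import arm
import cv2,numpy as np
np.set_printoptions(precision=4,suppress=True)
def ray(m,p):
    R=np.array(m['R']);t=np.array(m['t'])
    d=R.T@np.array([(p[0]-m['cx'])/m['fx'],(p[1]-m['cy'])/m['fy'],1]);return -R.T@t,d/np.linalg.norm(d)
def tri(m1,p1,m2,p2):
    a,d=ray(m1,p1);b,e=ray(m2,p2)
    s,u=np.linalg.lstsq(np.c_[d,-e],b-a,rcond=None)[0]
    P,Q=a+s*d,b+u*e;return (P+Q)/2,np.linalg.norm(P-Q)
def onz(m,p,z):
    a,d=ray(m,p);return a+d*(z-a[2])/d[2]
def mask(im,c): # BGR
    h=cv2.cvtColor(im,cv2.COLOR_BGR2HSV);H=h[...,0].astype(int);ok=(h[...,1]>150)&(h[...,2]>110)
    return (ok&({'y':(H>24)&(H<36),'r':(H<6)|(H>174),'b':(H>100)&(H<125)}[c])).astype(np.uint8)
def blobs(im,c,roi):
    x0,y0,x1,y1=roi;k=np.zeros_like(mask(im,c));k[y0:y1,x0:x1]=mask(im,c)[y0:y1,x0:x1]
    n,l,s,ce=cv2.connectedComponentsWithStats(k);i=1+s[1:,4].argmax()
    return ce[i],s[i],cv2.minAreaRect(np.argwhere(l==i)[:,::-1].astype(np.float32))
E
python3 - <<'E'
from h import *
S=cv2.imread('pics/scene0.png');T=cv2.imread('pics/top0.png')
ms,mt=arm.camera_model('scene'),arm.camera_model('top')
for c in 'yrb':
    a=blobs(S,c,(315,205,390,290));b=blobs(T,c,(345,165,430,280))
    print(c,a[0],a[1],b[0],b[1],b[2],tri(ms,a[0],mt,b[0]))
    bx=cv2.boxPoints(b[2]);print([onz(mt,p,.07) for p in bx])
A=cv2.resize(S[135:265,150:300],None,fx=4,fy=4,interpolation=cv2.INTER_CUBIC)[:,:400]
A=cv2.resize(S[140:260,155:295],(560,480),interpolation=cv2.INTER_CUBIC);cv2.imwrite('pics/sc.png',A)
g=np.clip(255*(T[120:280,180:265]/255.)**2.2,0,255).astype(np.uint8)
cv2.imwrite('pics/tc.png',cv2.resize(g,(425-106+106,800))[:, :] if 0 else cv2.resize(g,None,fx=3.7,fy=3.7,interpolation=cv2.INTER_CUBIC))
E
```

```text
y [349.7953 249.807 ] [329 245  42  11 171] [393.7743 243.5953] [374 239  40  11 257] ((393.63848876953125, 243.6077117919922), (6.573840618133545, 39.31901168823242), 82.87498474121094) (array([ 0.4324, -0.4296,  0.0729]), np.float64(0.00013554275735787032))
[array([ 0.435 , -0.3931,  0.07  ]), array([ 0.4419, -0.4658,  0.07  ]), array([ 0.4298, -0.4667,  0.07  ]), array([ 0.4228, -0.394 ,  0.07  ])]
r [354.4685 234.2517] [335 230  40   9 143] [389.8854 215.9368] [371 211  39  11 253] ((389.99273681640625, 215.94024658203125), (6.437727451324463, 38.6865348815918), 83.0887680053711) (array([ 0.4842, -0.425 ,  0.0727]), np.float64(0.0001820151137676573))
[array([ 0.487 , -0.3892,  0.07  ]), array([ 0.4935, -0.4611,  0.07  ]), array([ 0.4815, -0.4619,  0.07  ]), array([ 0.475 , -0.3901,  0.07  ])]
b [359.1111 220.5185] [341 217  36   8  81] [386.5339 188.6017] [368 184  38  10 236] ((386.51544189453125, 188.6230926513672), (6.077702045440674, 37.83059310913086), 82.87498474121094) (array([ 0.5358, -0.4214,  0.0724]), np.float64(0.000499687459150777))
[array([ 0.5384, -0.3857,  0.07  ]), array([ 0.545 , -0.4564,  0.07  ]), array([ 0.5335, -0.4572,  0.07  ]), array([ 0.527 , -0.3866,  0.07  ])]
```

View pics/sc.png

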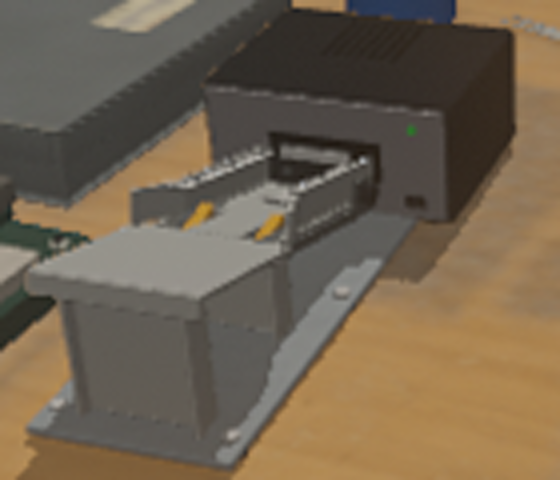

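View pics/tc.png

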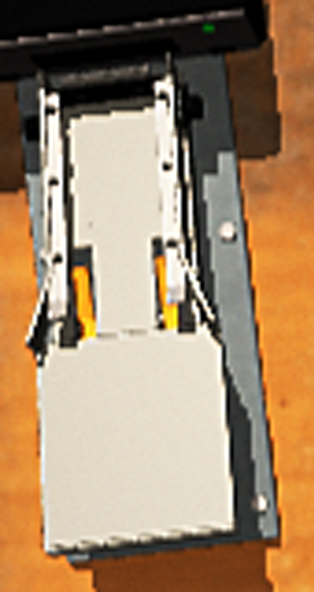

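The scene crop shows the apron corners: near-left (28,270), near-right (197,297), far-right (285,245). The top crop shows them at (45,545), (232,525) and (220,345), with brass teeth at (85,300) and (167,290). I'll triangulate these.

Run:
```python
from h import *
ms,mt=arm.camera_model('scene'),arm.camera_model('top')
s=lambda x,y:(155+(x+.5)/4-.5,140+(y+.5)/4-.5); t=lambda x,y:(180+(x+.5)/3.7-.5,120+(y+.5)/3.7-.5)
z=.083+.06*np.sin(np.radians(15))
for n,a,b in [('NL',(28,272),(45,543)),('NR',(196,299),(233,525)),('FR',(285,247),(220,345)),('FL',(132,230),(43,345))]:
    print(n,tri(ms,s(*a),mt,t(*b)), onz(mt,t(*b),z))
T=cv2.imread('pics/top0.png');S=cv2.imread('pics/scene0.png')
def orange(im,roi):
    h=cv2.cvtColor(im,cv2.COLOR_BGR2HSV);k=((h[...,0]>14)&(h[...,0]<28)&(h[...,1]>150)&(h[...,2]>100)).astype(np.uint8)
    q=np.zeros_like(k);x0,y0,x1,y1=roi;q[y0:y1,x0:x1]=k[y0:y1,x0:x1]
    n,l,st,c=cv2.connectedComponentsWithStats(q);return [(st[i],c[i]) for i in range(1,n) if st[i,4]>8]
ot=orange(T,(195,180,232,215));os=orange(S,(196,185,230,203));print(ot,os)
for o in ot: print(onz(mt,o[1],.065))
```

```text
NL (array([ 0.4013, -0.0556,  0.0968]), np.float64(0.0022365074178207992)) [ 0.402  -0.057   0.0985]
NR (array([ 0.4076, -0.1491,  0.0982]), np.float64(0.0025224128933539905)) [ 0.4082 -0.1502  0.0985]
FR (array([ 0.4986, -0.1431,  0.0786]), np.float64(0.0005806715558934566)) [ 0.4971 -0.1457  0.0985]
FL (array([ 0.5007, -0.0476,  0.0688]), np.float64(0.005113960066355667)) [ 0.4999 -0.0572  0.0985]
[(array([222, 190,   3,  10,  16], dtype=int32), array([222.875, 194.125])), (array([200, 192,   5,  19,  67], dtype=int32), array([202.0597, 200.4925])), (array([224, 202,   4,   6,  11], dtype=int32), array([225.2727, 204.    ]))] [(array([201, 191,   7,   6,  18], dtype=int32), array([204.6667, 193.1111])), (array([219, 194,   7,   6,  18], dtype=int32), array([222.1111, 196.1111]))]
[ 0.5363 -0.1105  0.065 ]
[ 0.5254 -0.0701  0.065 ]
[ 0.5172 -0.1147  0.065 ]
```

Run:
```python
from h import *
ms,mt=arm.camera_model('scene'),arm.camera_model('top')
for a in [(30,75),(86,51)]:
  for b in [(45,369),(3,281)]: print(a,b,tri(ms,a,mt,b))
print(tri(ms,(66,62),mt,(32,272)))
for p in [(200,337),(20,337),(30,345),(170,345),(170,200)]: print(p,onz(mt,p,0),onz(mt,p,.2))
def R(d):
    return np.array(arm.sense()['tool_rot']).T@np.array(d)*100
```

```text
(30, 75) (45, 369) (array([0.2943, 0.0605, 0.3659]), np.float64(0.0006953140694059173))
(30, 75) (3, 281) (array([0.3868, 0.1552, 0.3335]), np.float64(0.03961095208626969))
(86, 51) (45, 369) (array([0.3274, 0.0062, 0.4121]), np.float64(0.060522503436760466))
(86, 51) (3, 281) (array([0.4152, 0.0844, 0.3882]), np.float64(0.03450307531802488))
(array([0.4058, 0.0919, 0.36  ]), np.float64(0.020981581556087862))
(200, 337) [ 0.2558 -0.0475  0.    ] [ 0.2955 -0.0938  0.2   ]
(20, 337) [0.2641 0.3225 0.    ] [0.302 0.197 0.2  ]
(30, 345) [0.2477 0.3014 0.    ] [0.2891 0.1804 0.2   ]
(170, 345) [0.2414 0.0136 0.    ] [ 0.2841 -0.0458  0.2   ]
(170, 200) [0.5349 0.0111 0.    ] [ 0.5148 -0.0477  0.2   ]
```

```bash
python3 -m pendant '{"dp":[[0,0,-2],[0,0,-6],[0,0,-10],[0,0,-14],[0,0,-18],[0,0,-21],[0,0,-23],[0,0,-24],[0,0,-24]],"roll":[0,0,0,0,0,0,0,0,0]}' 8.5; python3 -c "
from h import *
s=arm.sense();R=np.array(s['tool_rot']);print(s['q'])
for w in [(.20,.38),(.30,.2),(.36,.0),(.38,-.25),(.43,-.43)]: print(w,R.T@(np.array([*w,.47])-s['tool_pos'])*100)"
```

```text
time: 1.0
tool_pos: [0.1397, 0.4806, 0.4724]
tool_rot: [[-0.96, 0.279, 0.001], [0.279, 0.96, 0.002], [0.0, 0.002, -1.0]]
wrist_force: [-0.6, 0.2, -0.2]
opening: 0.996
grasp_force: 0.0
[ 73.7959  17.0285  40.767  113.6029   0.      90.003 ]
(0.2, 0.38) [-8.6016 -7.9769  0.2172]
(0.3, 0.2) [-23.2282 -22.4704   0.1829]
(0.36, 0.0) [-34.5719 -40.0009   0.1414]
(0.38, -0.25) [-43.4702 -63.4491   0.0859]
(0.43, -0.43) [-53.2955 -79.3382   0.0483]
```

```bash
python3 -m pendant '{"dp":[[-2,-0.6,0],[-6,-1.8,0],[-10,-3,0],[-14,-4.2,0],[-18.5,-5.6,0],[-22.8,-6.9,0],[-26,-10,0],[-29.5,-13,0],[-32.7,-16.2,0],[-35.5,-19,0],[-38.5,-22,0],[-41.7,-25.4,0],[-43.5,-29.5,0],[-45,-33.5,0],[-46.7,-37.7,0],[-48.3,-41.8,0],[-49.8,-45.9,0],[-50.5,-50,0],[-51,-52,0],[-51,-52,0]],"roll":[0,0,0,0,0,0,0,0.1,0.2,0.3,0.4,0.5,0.6,0.7,0.8,0.9,1.0,1.1,1.2,1.2]}'; python3 -c "
from h import *
s=arm.sense();R=np.array(s['tool_rot']);print(s['q'],np.degrees(np.arctan2(R[1,1],R[0,1])))
for w in [(.41,-.43,.22),(.4324,-.4296,.12)]: print(w,R.T@(np.array([*w])-s['tool_pos'])*100)"
```

```text
time: 3.0
tool_pos: [0.4837, -0.1642, 0.4694]
tool_rot: [[-0.082, 0.997, -0.003], [0.997, 0.082, 0.001], [0.001, -0.003, -1.0]]
wrist_force: [-0.5, 0.2, -0.3]
opening: 0.997
grasp_force: 0.0
[-18.737   18.6398  42.5838 114.132   -0.0311  66.5334] 4.729740114010954
(0.41, -0.43, 0.22) [-25.8981  -9.4543  24.9482]
(0.4324, -0.4296, 0.12) [-26.051   -7.1864  34.9408]
```

Descend over the stand to a viewing height and check with the wrist camera.

```bash
python3 -m pendant '{"dp":[[-3,-1,0],[-7,-2.5,1],[-11,-4,3],[-15,-5.5,6],[-19,-6.5,9],[-22,-7,12.5],[-24.5,-7.2,16],[-25.5,-7.2,19.5],[-26,-7.2,22],[-26,-7.2,22],[-26,-7.2,22]],"roll":[0,0,0,0,0,0,0,0,0,0,0]}'
python3 - <<'E'
from h import *
s=arm.sense();m=arm.camera_model('wrist');im=arm.snapshot('wrist')[:,:,::-1];cv2.imwrite('pics/w1.png',im)
print(s['tool_pos'],s['q'])
for c in 'yrb':
    try:
        b=blobs(im,c,(0,0,560,420));print(c,b[0],b[1]);print([onz(m,p,.07) for p in cv2.boxPoints(b[2])])
    except Exception as e: print(c,e)
ms=arm.camera_model('scene');b=blobs(im,'y',(0,0,560,420));print(tri(ms,(349.8,249.8),m,b[0]))
E
```

```text
time: 4.1
tool_pos: [0.4354, -0.4256, 0.2511]
tool_rot: [[-0.09, 0.996, -0.001], [0.996, 0.09, 0.002], [0.002, -0.001, -1.0]]
wrist_force: [0.4, -0.6, 0.4]
opening: 0.995
grasp_force: 0.0
[ 0.4354 -0.4256  0.2511] [-44.3579  26.3699  21.2862  85.0241   0.0192  40.5022]
y [280.1867 184.7783] [276 153  10  66 600]
[array([ 0.4244, -0.395 ,  0.07  ]), array([ 0.4338, -0.3942,  0.07  ]), array([ 0.4404, -0.4657,  0.07  ]), array([ 0.4304, -0.4666,  0.07  ])]
r [328.74   185.2157] [323 153  13  66 700]
[array([ 0.4811, -0.4619,  0.07  ]), array([ 0.4752, -0.39  ,  0.07  ]), array([ 0.4864, -0.3895,  0.07  ]), array([ 0.493 , -0.4614,  0.07  ])]
b [376.9432 186.1913] [370 154  15  66 669]
[array([ 0.5337, -0.4584,  0.07  ]), array([ 0.5271, -0.386 ,  0.07  ]), array([ 0.538 , -0.3859,  0.07  ]), array([ 0.5453, -0.4583,  0.07  ])]
(array([ 0.432 , -0.4287,  0.0728]), np.float64(0.0017471425260368707))
```

View pics/w1.png

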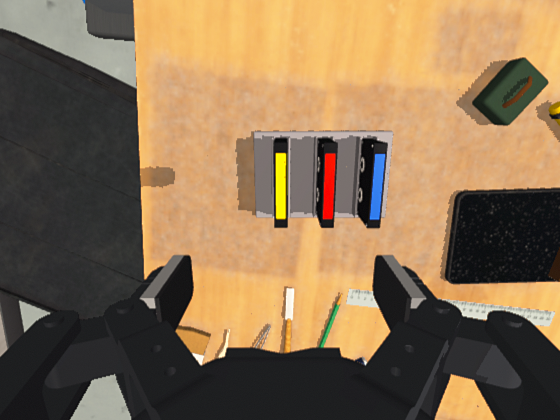

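The wrist view shows yellow's spine at (280,185), in agreement with the other views. I'll descend with the fingers part-open, clear of red at (329,185), and grasp.

```bash
python3 -m pendant '{"dp":[[-0.1,-0.3,1],[-0.1,-0.3,4],[-0.1,-0.3,8],[-0.1,-0.3,12],[-0.1,-0.3,14.5],[-0.1,-0.3,16.5],[-0.1,-0.3,18.5],[-0.1,-0.3,20],[-0.1,-0.3,21],[-0.1,-0.3,21.5],[-0.1,-0.3,21.5]],"roll":[0,0,0,0,0,0,0,0,0,0,0]}' 3.5 && python3 -m pendant '{"dp":[[0,0,0],[0,0,0],[0,0,0],[0,0,0],[0,0,0],[0,0,0]],"roll":[0,0,0,0,0,0]}' 0.5
```

```text
time: 5.25
tool_pos: [0.4325, -0.428, 0.0364]
tool_rot: [[-0.088, 0.996, 0.0], [0.996, 0.088, -0.0], [-0.0, 0.0, -1.0]]
wrist_force: [0.2, 0.7, 0.4]
opening: 0.413
grasp_force: 0.0
time: 5.85
tool_pos: [0.4332, -0.4288, 0.0376]
tool_rot: [[-0.088, 0.996, 0.002], [0.996, 0.088, -0.002], [-0.002, 0.002, -1.0]]
wrist_force: [-0.4, 0.1, 6.2]
opening: 0.168
grasp_force: 59.1
```

```bash
python3 -m pendant '{"dp":[[0,0,-0.5],[0,0,-2],[0,0,-4.5],[0,0,-7],[0,0,-8.5],[1,0,-9],[4,0,-9],[7.5,0,-9],[11,0.2,-9],[14.5,0.4,-9],[17,0.4,-9],[18.5,0.4,-9],[18.9,0.4,-9],[18.9,0.4,-9],[18.9,0.4,-9],[18.9,0.4,-9],[18.9,0.4,-9],[18.9,0.4,-9]],"roll":[0,0,0,0,0,0,-0.1,-0.25,-0.4,-0.54,-0.68,-0.82,-0.96,-1.1,-1.24,-1.38,-1.5,-1.55]}' && python3 -m pendant '{"dp":[[0,0,1],[0,0,3],[0,0,5.5],[0,0,7.5],[0,0,8.7],[0,0,9.2],[0,0,9.5],[0,0,9.5],[0,0,9.5]],"roll":[0,0,0,0,0,0,0,0,0]}'
```

```text
time: 7.65
tool_pos: [0.4184, -0.2382, 0.1251]
tool_rot: [[-0.997, -0.071, -0.003], [-0.071, 0.997, 0.002], [0.002, 0.002, -1.0]]
wrist_force: [0.4, 0.1, -0.8]
opening: 0.166
grasp_force: 59.1
time: 8.55
tool_pos: [0.4204, -0.2398, 0.032]
tool_rot: [[-0.998, -0.067, 0.001], [-0.067, 0.998, -0.001], [-0.001, -0.001, -1.0]]
wrist_force: [-0.0, 1.1, -0.7]
opening: 0.163
grasp_force: 59.1
```

```bash
python3 -m pendant '{"dp":[[0,0,0.1],[0,0,0.2],[0,0,0.2]],"roll":[0,0,0]}' | grep -E "pos|force"; python3 -m pendant '{"dp":[[0,0,0.05],[0,0,0.1],[0,0,0.1]],"roll":[0,0,0]}'| grep -E "pos|force"
```

```text
tool_pos: [0.4199, -0.2396, 0.0295]
wrist_force: [0.2, 0.7, -0.7]
grasp_force: 59.1
tool_pos: [0.4199, -0.2396, 0.0295]
wrist_force: [-2.9, 1.8, 8.9]
grasp_force: 60.6
```

```bash
python3 -m pendant '{"dp":[[0,0,-0.1],[0,0,-0.1],[0,0,-0.1],[0,0,-0.1],[0,0,-0.1],[0,0,-0.4],[0,0,-0.7],[0,0,-0.7]],"roll":[0,0,0,0,0,0,0,0]}' 8.5; python3 -m pendant '{"dp":[[0,-0.5,0],[0,-1.2,0],[0,-2,0],[0,-2.6,0],[0,-3,0],[0,-3.3,0],[0,-3.6,0],[0,-3.9,0],[0,-4.2,0],[0,-4.5,0],[0,-4.8,0],[0,-5.1,0],[0,-5.4,0],[0,-5.7,0],[0,-6,0],[0,-6,0],[0,-6,0],[0,-6,0]],"roll":[0,0,0,0,0,0,0,0,0,0,0,0,0,0,0,0,0,0]}'
python3 - <<'E'
from h import *
m=arm.camera_model('top');T=arm.snapshot('top')[:,:,::-1];cv2.imwrite('pics/t2.png',T);cv2.imwrite('pics/t2c.png',cv2.resize(T[150:300,170:430],None,fx=3,fy=3))
E
```

```text
time: 9.95
tool_pos: [0.4202, -0.2397, 0.0359]
tool_rot: [[-0.998, -0.067, 0.001], [-0.067, 0.998, -0.001], [-0.001, -0.001, -1.0]]
wrist_force: [0.8, -0.5, -0.4]
opening: 0.997
grasp_force: 0.0
time: 11.75
tool_pos: [0.4237, -0.2992, 0.0353]
tool_rot: [[-0.998, -0.067, -0.0], [-0.067, 0.998, 0.0], [0.0, 0.0, -1.0]]
wrist_force: [0.7, -0.6, -0.4]
opening: 0.998
grasp_force: 0.0
```

View pics/t2c.png

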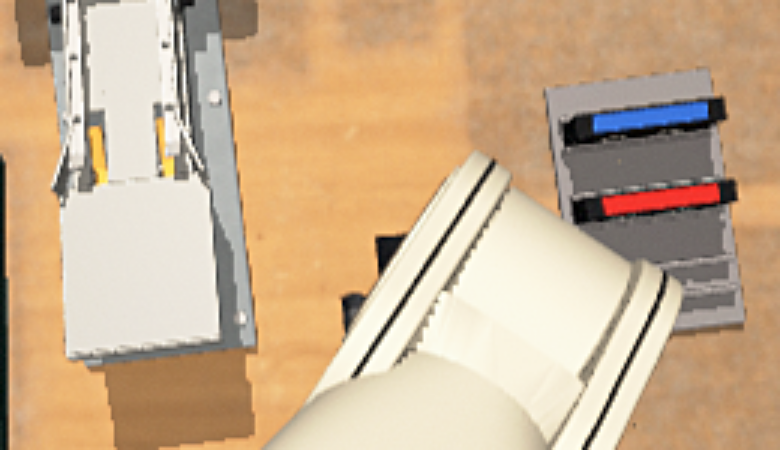

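The arm hides most of it, with one black corner showing at (390,250) in the crop. I'll rise and look with the wrist camera.

```bash
python3 -m pendant '{"dp":[[0,0,-1],[0,0,-3],[0,0,-6],[0,0,-9.5],[0,0,-13],[0,0,-16],[0,0,-18],[0,0,-18],[0,0,-18]],"roll":[0,0,0,0,0,0,0,0,0]}'|grep pos
python3 - <<'E'
from h import *
m=arm.camera_model('wrist');im=arm.snapshot('wrist')[:,:,::-1];cv2.imwrite('pics/w2.png',im)
b=blobs(im,'y',(0,0,560,420));print(b[0],b[1],b[2]);print([onz(m,p,.015) for p in cv2.boxPoints(b[2])],onz(m,b[0],.015))
E
```

```text
tool_pos: [0.4239, -0.2993, 0.2158]
[285.3417 178.9628] [ 276  148   20   63 1238] ((285.4999694824219, 178.99998474121094), (61.99999237060547, 18.999996185302734), 90.0)
[array([ 0.3885, -0.3098,  0.015 ]), array([ 0.3871, -0.2889,  0.015 ]), array([ 0.4587, -0.2832,  0.015 ]), array([ 0.4602, -0.3054,  0.015 ])] [ 0.4226 -0.2971  0.015 ]
```

View pics/w2.png

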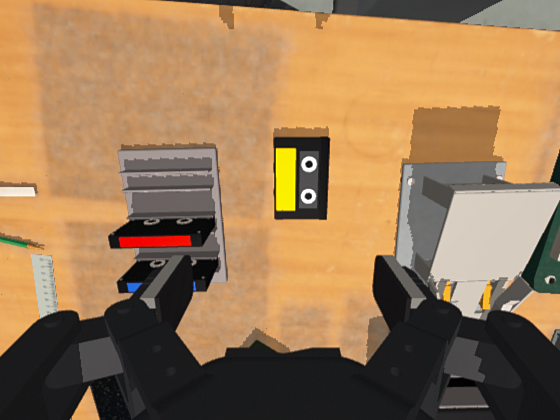

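The cassette lies flat with its label up, corners about (275,137) to (328,220). I'll measure its outline and the grasp offset.

Run:
```python
from h import *
m=arm.camera_model('wrist');im=cv2.imread('pics/w2.png')
k=((im.max(2)<70)|(mask(im,'y')>0)).astype(np.uint8);q=np.zeros_like(k);q[120:235,262:345]=k[120:235,262:345]
q=cv2.morphologyEx(q,cv2.MORPH_CLOSE,np.ones((15,15)));q=cv2.morphologyEx(q,cv2.MORPH_OPEN,np.ones((5,5)))
c=max(cv2.findContours(q,cv2.RETR_EXTERNAL,cv2.CHAIN_APPROX_NONE)[0],key=cv2.contourArea)
r=cv2.minAreaRect(c);P=np.array([onz(m,p,.015) for p in cv2.boxPoints(r)]);print(r,P,P.mean(0))
print([np.linalg.norm(P[i]-P[i-1]) for i in range(4)])
s=arm.sense();R=np.array(s['tool_rot']);print(R[:,1],(R.T@(P.mean(0)-s['tool_pos']))*100)
e=[P[i]-P[i-1] for i in range(4) if np.linalg.norm(P[i]-P[i-1])>.08];print([np.degrees(np.arctan2(v[1],v[0])) for v in e])
```

```text
((301.0, 177.5), (81.0, 54.0), 90.0) [[ 0.3758 -0.3121  0.015 ]
 [ 0.3719 -0.2533  0.015 ]
 [ 0.4648 -0.2432  0.015 ]
 [ 0.469  -0.3066  0.015 ]] [ 0.4204 -0.2788  0.015 ]
[np.float64(0.09331618127407083), np.float64(0.05892110936547141), np.float64(0.09341887976254774), np.float64(0.06351197053874998)]
[-0.0672  0.9977  0.0007] [ 0.1421  2.0224 19.9732]
[np.float64(-176.61300890472177), np.float64(6.203830384110767)]
```

```bash
python3 -m pendant '{"dp":[[0.1,0.5,1],[0.1,1.3,4],[0.1,2,8],[0.1,2,12],[0.1,2,15.5],[0.1,2,18],[0.1,2,19.5],[0.1,2,20.2],[0.1,2,20.4],[0.1,2,20.4]],"roll":[0,0,0,0,0,0,0,0,0,0]}' 7.3; for i in 1; do python3 -m pendant '{"dp":[[0,0,0.2],[0,0,0.4],[0,0,0.6],[0,0,0.6]],"roll":[0,0,0,0]}'|grep -E "pos|force|open"; done
```

```text
time: 13.75
tool_pos: [0.4212, -0.2792, 0.0111]
tool_rot: [[-0.998, -0.067, -0.001], [-0.067, 0.998, 0.0], [0.001, 0.0, -1.0]]
wrist_force: [0.7, -0.2, 1.2]
opening: 0.853
grasp_force: 0.0
tool_pos: [0.4214, -0.2795, 0.0054]
wrist_force: [0.8, -0.0, 0.6]
opening: 0.859
grasp_force: 0.0
```

```bash
python3 -m pendant '{"dp":[[0,0,0.2],[0,0,0.3],[0,0,0.4],[0,0,0.4]],"roll":[0,0,0,0]}'|grep -E "pos|force"; python3 -m pendant '{"dp":[[0,0,0.1],[0,0,0.2],[0,0,0.3],[0,0,0.3]],"roll":[0,0,0,0]}'|grep -E "pos|force"
```

```text
tool_pos: [0.4213, -0.2794, 0.0011]
wrist_force: [-0.2, 0.4, -0.1]
grasp_force: 0.0
tool_pos: [0.4213, -0.2794, -0.0019]
wrist_force: [-0.6, -0.3, 0.3]
grasp_force: 0.0
```

```bash
python3 -m pendant '{"dp":[[0,0,0],[0,0,0],[0,0,0],[0,0,0],[0,0,0]],"roll":[0,0,0,0,0]}' 5.0; python3 -m pendant '{"dp":[[0,0,-0.5],[0,0,-2],[0,0,-5],[0,0,-8],[0,0,-11],[0,0,-14],[0,0,-16],[0,0,-16],[0,0,-16]],"roll":[0,0,0,0,0,0,0,0,0]}'
python3 - <<'E'
from h import *
s=arm.sense();R=np.array(s['tool_rot'])
print(R.T@(np.array([.4623,-.0985,.25])-s['tool_pos'])*100, np.degrees(np.arctan2(R[1,1],R[0,1])))
E
```

```text
time: 15.45
tool_pos: [0.4218, -0.2797, -0.0012]
tool_rot: [[-0.998, -0.067, 0.001], [-0.067, 0.998, -0.001], [-0.001, -0.001, -1.0]]
wrist_force: [-1.0, -0.3, 5.3]
opening: 0.707
grasp_force: 65.5
time: 16.35
tool_pos: [0.4212, -0.2793, 0.1578]
tool_rot: [[-0.998, -0.067, -0.0], [-0.067, 0.998, 0.0], [0.0, 0.0, -1.0]]
wrist_force: [0.1, 1.1, -0.5]
opening: 0.706
grasp_force: 65.1
[-5.3145 17.7639 -9.2175] 93.84718859953726
```

```bash
python3 -m pendant '{"dp":[[-0.3,1,0],[-1,4,0],[-2,8,0],[-3.2,12,0],[-4,15,0],[-4.5,17,0],[-4.7,17.8,0],[-4.7,17.8,0],[-4.7,17.8,1],[-4.7,17.8,2.5],[-4.7,17.8,4],[-4.7,17.8,5],[-4.7,17.8,5.3],[-4.7,17.8,5.3]],"roll":[0,0,0,0,0,0,0,0,0,0,0,0,0,0]}'; python3 -m pendant '{"dp":[[0,0,0.2],[0,0,0.4],[0,0,0.6],[0,0,0.7],[0,0,0.8],[0,0,0.8]],"roll":[0,0,0,0,0,0]}'|grep -E "pos|force"
```

```text
time: 17.75
tool_pos: [0.4559, -0.0992, 0.1047]
tool_rot: [[-0.998, -0.066, -0.001], [-0.066, 0.998, 0.0], [0.001, 0.0, -1.0]]
wrist_force: [0.2, 0.3, -1.3]
opening: 0.708
grasp_force: 65.1
tool_pos: [0.4563, -0.0986, 0.0972]
wrist_force: [-0.6, -0.9, -1.2]
grasp_force: 65.1
```

```bash
python3 -m pendant '{"dp":[[0,0,0.1],[0,0,0.2],[0,0,0.3],[0,0,0.3]],"roll":[0,0,0,0]}'|grep -E "pos|force"; python3 -m pendant '{"dp":[[0,0,0.1],[0,0,0.2],[0,0,0.2]],"roll":[0,0,0]}'|grep -E "pos|force"
```

```text
tool_pos: [0.4566, -0.0987, 0.0948]
wrist_force: [-1.4, -0.1, 4.1]
grasp_force: 65.7
tool_pos: [0.4568, -0.0987, 0.0937]
wrist_force: [-2.7, 1.6, 12.3]
grasp_force: 66.6
```

```bash
for i in 1 2; do python3 -m pendant '{"dp":[[0,0,0.05],[0,0,0.1],[0,0,0.1]],"roll":[0,0,0]}'|grep -E "pos|wrist_force"; done
```

```text
tool_pos: [0.4572, -0.0987, 0.093]
wrist_force: [-0.2, 1.7, 12.7]
tool_pos: [0.4576, -0.0987, 0.0921]
wrist_force: [-2.0, 1.4, 12.8]
```

```bash
python3 -m pendant '{"dp":[[0,0,0.1],[0,0,0.2],[0,0,0.3],[0,0,0.3]],"roll":[0,0,0,0]}'|grep -E "pos|wrist_force"; python3 -m pendant '{"dp":[[0,0,0.1],[0,0,0.2],[0,0,0.2]],"roll":[0,0,0]}'|grep -E "pos|wrist_force"
```

```text
tool_pos: [0.4587, -0.0986, 0.0893]
wrist_force: [1.0, 1.3, 9.9]
tool_pos: [0.4591, -0.0986, 0.0875]
wrist_force: [1.4, 2.6, 11.7]
```

```bash
for i in 1 2 3; do python3 -m pendant '{"dp":[[0,0,0.05],[0,0,0.1],[0,0,0.1]],"roll":[0,0,0]}'|grep -E "pos|wrist_force"; done
```

```text
tool_pos: [0.4594, -0.0986, 0.0867]
wrist_force: [1.9, 2.0, 12.6]
tool_pos: [0.4597, -0.0987, 0.0857]
wrist_force: [1.6, 3.4, 11.3]
tool_pos: [0.4598, -0.0987, 0.0848]
wrist_force: [2.1, 1.9, 11.9]
```

```bash
python3 -m pendant '{"dp":[[0,0,0],[0,0,0],[0,0,0],[0,0,0],[0,0,-1],[0,0,-3],[0,0,-6],[0,0,-9],[0,0,-12],[0,0,-14],[0,0,-14],[0,0,-14]],"roll":[0,0,0,0,0,0,0,0,0,0,0,0]}' 8.0
python3 - <<'E'
from h import *
m=arm.camera_model('wrist');im=arm.snapshot('wrist')[:,:,::-1];cv2.imwrite('pics/w3.png',im)
E
```

```text
time: 22.45
tool_pos: [0.4564, -0.0987, 0.2226]
tool_rot: [[-0.998, -0.067, 0.001], [-0.067, 0.998, -0.0], [-0.001, -0.0, -1.0]]
wrist_force: [-0.3, 0.6, -1.4]
opening: 0.939
grasp_force: 0.0
```

View pics/w3.png

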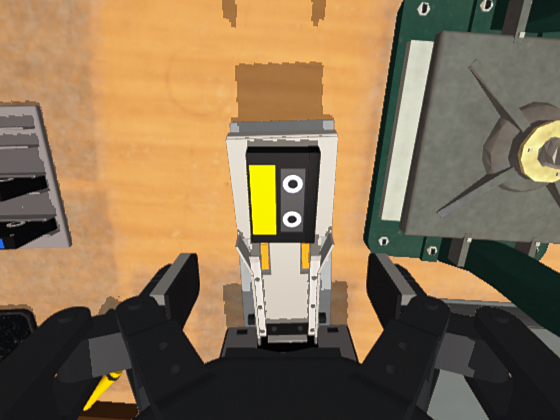

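The cassette lies label-up on the apron at (283,195), parallel to the channel, with the teeth at (266,257) and (306,258). I'll measure in chute coordinates.

```bash
cat >> h.py <<'E'
a,y=np.radians(15),np.radians(3.85)
f=np.array([np.cos(y),np.sin(y),0]);X=np.cos(a)*f-np.sin(a)*np.array([0,0,1]);Y=np.array([-np.sin(y),np.cos(y),0]);Z=np.cross(X,Y)
O=np.array([.4623,-.0985,.083]);C=np.c_[X,Y,Z]
def onch(m,p,h):
    o,d=ray(m,p);o=C.T@(o-O);d=C.T@d;return o+d*(h-o[2])/d[2]
E
python3 - <<'E'
from h import *
m=arm.camera_model('wrist');im=cv2.imread('pics/w3.png')
for n,p,h in [('NL',(228.5,135),0),('NR',(337,134.5),0),('rear l',(247,147.5),.015),('rear r',(320,147.5),.015),('front l',(249,242),.015),('front r',(316,242),.015),('wall l',(262,320),.0),('wall r',(313,320),.0),('wL',(252,262),.017),('wR',(311,262),.017)]: print(n,onch(m,p,h))
b=blobs(im,'y',(240,150,285,240));print(b[2],[onch(m,p,.015) for p in cv2.boxPoints(b[2])])
s=arm.sense();R=np.array(s['tool_rot'])
# first push waypoint: closed fingers behind cassette at chute x=-72
for cx,cz in [(-.085,.06),(-.085,.005)]:
    w=O+C@np.array([cx,0,cz]);print(w,R.T@(w-s['tool_pos'])*100)
E
```

```text
NL [-0.0641 -0.0459  0.    ]
NR [-0.0645  0.0455  0.    ]
rear l [-0.0587 -0.0292  0.015 ]
rear r [-0.0587  0.0299  0.015 ]
front l [ 0.0381 -0.0331  0.015 ]
front r [0.0381 0.0321 0.015 ]
wall l [ 0.1724 -0.0259  0.    ]
wall r [0.1725 0.0374 0.    ]
wL [ 0.062  -0.0312  0.017 ]
wR [0.062  0.0283 0.017 ]
((262.48291015625, 199.4918212890625), (69.43070220947266, 26.16573143005371), 89.02897644042969) [array([-0.0433, -0.0286,  0.015 ]), array([-0.0437, -0.0067,  0.015 ]), array([ 0.0284, -0.0065,  0.015 ]), array([ 0.0289, -0.0316,  0.015 ])]
[ 0.3959 -0.103   0.163 ] [ 6.0045 -0.0343  5.8775]
[ 0.3817 -0.1039  0.1098] [ 7.422  -0.0361 11.1917]
```

```bash
python3 -m pendant '{"dp":[[0.5,0,0],[2,0,0],[4,0,0],[6,0,0],[7.3,0,0],[7.8,0,0],[7.8,0,0],[7.8,0,1],[7.8,0,3],[7.8,0,5],[7.8,0,7],[7.8,0,9],[7.8,0,10.3],[7.8,0,11],[7.8,0,11.1],[7.8,0,11.1]],"roll":[0.1,0.2,0.34,0.48,0.62,0.76,0.9,1.04,1.18,1.32,1.46,1.57,1.57,1.57,1.57,1.57]}' 0
python3 - <<'E'
from h import *
s=arm.sense();print(C.T@(np.array(s['tool_pos'])-O)*1000,s['q'])
E
```

```text
time: 24.1
tool_pos: [0.3784, -0.1039, 0.1111]
tool_rot: [[-0.068, 0.998, -0.001], [0.998, 0.068, 0.0], [0.0, -0.001, -1.0]]
wrist_force: [0.4, -0.0, -0.0]
opening: 0.002
grasp_force: 0.0
[-88.5221   0.2625   5.4057] [-15.3538   7.5341 -26.7229  55.7877   0.0011  70.7454]
```

```bash
python3 -m pendant '{"dp":[[0,0.3,0.08],[0,0.6,0.16],[0,0.9,0.24],[0,1.2,0.32],[0,1.5,0.4],[0,1.8,0.48],[0,2.1,0.56],[0,2.4,0.64],[0,2.7,0.72],[0,2.9,0.78]],"roll":[0,0,0,0,0,0,0,0,0,0]}'|grep -E "time|pos|wrist_force";  python3 - <<'E'
from h import *
m=arm.camera_model('top');T=arm.snapshot('top')[:,:,::-1];cv2.imwrite('pics/t3.png',T);cv2.imwrite('pics/t3c.png',cv2.resize(T[140:290,150:290],None,fx=4,fy=4))
s=arm.sense();print(C.T@(np.array(s['tool_pos'])-O)*1000)
E
```

```text
time: 25.1
tool_pos: [0.4077, -0.1019, 0.1034]
wrist_force: [-0.9, 0.5, 1.3]
[-57.8626   0.1791   5.5962]
```

View pics/t3c.png

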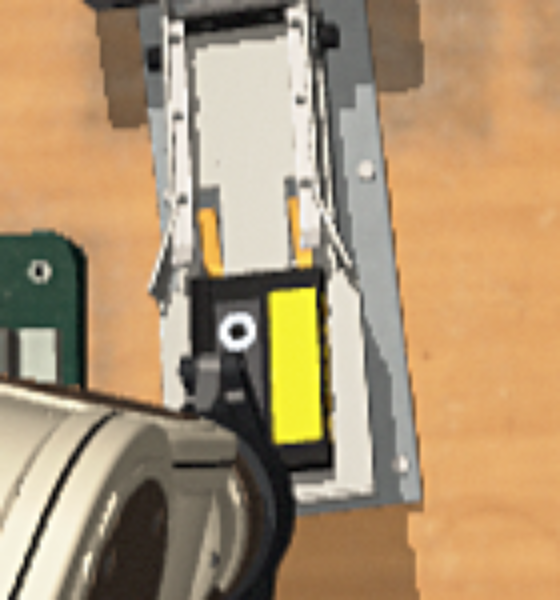

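The top crop shows the cassette at (260,370), straight, with its front edge at row 275 just short of the teeth at (210,240) and (300,235). Continuing.

```bash
python3 -m pendant '{"dp":[[0,0.3,0.08],[0,0.6,0.16],[0,0.9,0.24],[0,1.2,0.32],[0,1.5,0.4],[0,1.5,0.4]],"roll":[0,0,0,0,0,0]}'|grep -E "pos|wrist_force"; python3 -m pendant '{"dp":[[0,0.2,0.05],[0,0.4,0.11],[0,0.6,0.16],[0,0.8,0.22],[0,1,0.27],[0,1,0.27]],"roll":[0,0,0,0,0,0]}'|grep -E "pos|wrist_force"
```

```text
tool_pos: [0.423, -0.1009, 0.0994]
wrist_force: [-0.0, 0.5, 0.8]
tool_pos: [0.4327, -0.1003, 0.0968]
wrist_force: [-0.0, -0.5, -0.3]
```

```bash
cat > st.py <<'E'
from h import *
m=arm.camera_model('top');T=arm.snapshot('top')[:,:,::-1]
b=blobs(T,'y',(190,150,250,280));P=sorted([onch(m,p,.015)*1000 for p in cv2.boxPoints(b[2])],key=lambda v:v[0])
s=arm.sense();print(s['time'],'tool',C.T@(np.array(s['tool_pos'])-O)*1000,'F',C.T@np.array(s['wrist_force']),'label rear',P[0][:2],P[1][:2],'front',P[2][:2],P[3][:2])
E
python3 st.py
```

```text
26.4 tool [-32.2669   0.2503   5.5978] F [-0.2946 -0.1365 -0.1458] label rear [-12.9223 -28.3947] [-11.7699  -6.2078] front [ 60.0652 -28.0278] [61.34   -5.1846]
```

```bash
python3 -m pendant '{"dp":[[0,0.2,0.05],[0,0.4,0.11],[0,0.6,0.16],[0,0.8,0.22],[0,0.8,0.22]],"roll":[0,0,0,0,0]}'|grep -E "pos|wrist_force"; python3 -m pendant '{"dp":[[0,0.1,0.03],[0,0.2,0.05],[0,0.3,0.08],[0,0.4,0.11],[0,0.4,0.11]],"roll":[0,0,0,0,0]}'|grep -E "wrist_force";python3 -m pendant '{"dp":[[0,0.1,0.03],[0,0.2,0.05],[0,0.3,0.08],[0,0.4,0.11],[0,0.4,0.11]],"roll":[0,0,0,0,0]}'|grep -E "wrist_force"; python3 st.py
```

```text
tool_pos: [0.4395, -0.0998, 0.0946]
wrist_force: [-4.7, 0.8, 4.9]
wrist_force: [-4.8, 0.6, 4.4]
wrist_force: [-4.7, -0.3, 3.9]
27.95 tool [-16.1665   0.3299   5.3064] F [-4.4843 -0.3742  2.1872] label rear [  2.9313 -28.5996] [ 3.5517 -6.4919] front [ 76.7893 -26.557 ] [77.5005 -3.7891]
```

```bash
cat > ok.py <<'E'
from h import *
import sys
s=arm.sense();F=C.T@np.array(s['wrist_force']);print((C.T@(np.array(s['tool_pos'])-O)*1000),F);sys.exit(int(np.abs(F).max()>11))
E
python3 -m pendant '{"dp":[[0,0.3,0.08],[0,0.6,0.16],[0,0.8,0.22],[0,0.8,0.22]],"roll":[0,0,0,0]}'>/dev/null; python3 ok.py && python3 -m pendant '{"dp":[[0,0.3,0.08],[0,0.6,0.16],[0,0.8,0.22],[0,0.8,0.22]],"roll":[0,0,0,0]}'>/dev/null; python3 ok.py && python3 -m pendant '{"dp":[[0,0.3,0.08],[0,0.6,0.16],[0,0.8,0.22],[0,0.8,0.22]],"roll":[0,0,0,0]}'>/dev/null; python3 ok.py && python3 -m pendant '{"dp":[[0,0.3,0.08],[0,0.6,0.16],[0,0.8,0.22],[0,0.8,0.22]],"roll":[0,0,0,0]}'>/dev/null; python3 ok.py; python3 st.py
```

```text
[-6.9685  0.2711  5.4293] [-1.7517 -0.5835  0.9185]
[1.3358 0.283  5.4402] [-2.3946  1.2696  1.6292]
[9.6421 0.2723 5.4361] [-2.3916 -0.3788  1.0838]
[17.9343  0.2835  5.4023] [-2.2031  0.1381  1.3503]
29.6 tool [17.9181  0.2609  5.4442] F [-1.693  -0.2466  1.9705] label rear [36.6067 -7.5994] [ 38.2314 -28.9266] front [110.8035   2.0243] [112.4746 -19.9364]
```

Run:
```python
from h import *
T=arm.snapshot('top')[:,:,::-1];cv2.imwrite('pics/t4c.png',cv2.resize(T[130:270,160:280],None,fx=4.2,fy=4.2,interpolation=cv2.INTER_CUBIC))
```

```text
(no output)
```

View pics/t4c.png

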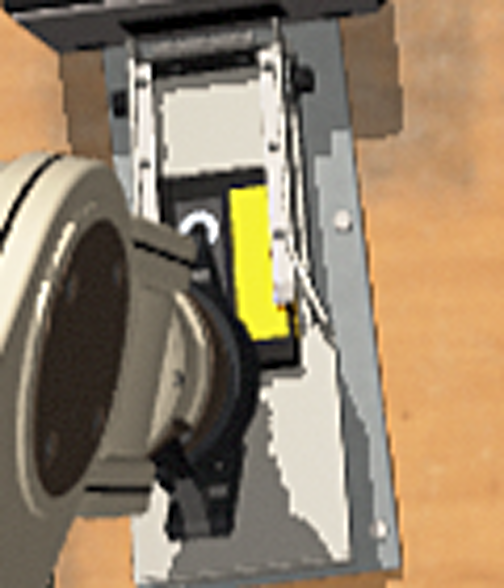

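The crop shows the cassette straight in the channel, its left label edge parallel to the walls, with the lip covering part of the label at (270,240). I'll go on, with smaller steps towards the end.

```bash
python3 -m pendant '{"dp":[[0,0.3,0.08],[0,0.6,0.16],[0,0.8,0.22],[0,0.8,0.22]],"roll":[0,0,0,0]}'>/dev/null; python3 ok.py && python3 -m pendant '{"dp":[[0,0.3,0.08],[0,0.6,0.16],[0,0.8,0.22],[0,0.8,0.22]],"roll":[0,0,0,0]}'>/dev/null; python3 ok.py && python3 -m pendant '{"dp":[[0,0.3,0.08],[0,0.6,0.16],[0,0.8,0.22],[0,0.8,0.22]],"roll":[0,0,0,0]}'>/dev/null; python3 ok.py && python3 -m pendant '{"dp":[[0,0.3,0.08],[0,0.6,0.16],[0,0.8,0.22],[0,0.8,0.22]],"roll":[0,0,0,0]}'>/dev/null; python3 ok.py && python3 -m pendant '{"dp":[[0,0.3,0.08],[0,0.6,0.16],[0,0.8,0.22],[0,0.8,0.22]],"roll":[0,0,0,0]}'>/dev/null; python3 ok.py
```

```text
[26.1908  0.3039  5.3092] [-3.3487 -0.2975  1.4532]
[34.4656  0.2461  5.2445] [-1.1936 -0.2605  1.2554]
[42.764   0.3438  5.1249] [-0.8265 -0.0246  1.3973]
[50.9535  0.3452  5.0308] [-0.8215  0.4862  0.215 ]
[59.2149  0.3367  4.9479] [-1.0952  0.2643  0.4857]
```

```bash
sed -i 's/np.abs(F).max()>11/np.abs(F).max()>6/' ok.py; python3 -m pendant '{"dp":[[0,0.2,0.05],[0,0.4,0.11],[0,0.6,0.16],[0,0.6,0.16]],"roll":[0,0,0,0]}'>/dev/null; python3 ok.py && python3 -m pendant '{"dp":[[0,0.1,0.03],[0,0.2,0.05],[0,0.3,0.08],[0,0.3,0.08]],"roll":[0,0,0,0]}'>/dev/null; python3 ok.py && python3 -m pendant '{"dp":[[0,0.1,0.03],[0,0.2,0.05],[0,0.2,0.05]],"roll":[0,0,0]}'>/dev/null; python3 ok.py && python3 -m pendant '{"dp":[[0,0.1,0.03],[0,0.2,0.05],[0,0.2,0.05]],"roll":[0,0,0]}'>/dev/null; python3 ok.py && python3 -m pendant '{"dp":[[0,0.1,0.03],[0,0.2,0.05],[0,0.2,0.05]],"roll":[0,0,0]}'>/dev/null; python3 ok.py && python3 -m pendant '{"dp":[[0,0.1,0.03],[0,0.2,0.05],[0,0.2,0.05]],"roll":[0,0,0]}'>/dev/null; python3 ok.py
```

```text
[65.2723  0.4321  4.9456] [-2.4698  1.5647  0.9589]
[68.124   0.4174  4.8986] [-3.7502  1.8674  2.2973]
[70.2237  0.2716  4.9287] [-3.7539  1.4673  1.841 ]
[72.2734  0.3301  4.9728] [-4.2384  1.6172  1.713 ]
[74.3189  0.3662  4.9714] [-4.2951  1.445   1.1823]
[76.6767  0.1041  5.149 ] [-2.7767  0.9939  1.3076]
```

```bash
python3 -m pendant '{"dp":[[0,0.05,0.01],[0,0.1,0.03],[0,0.1,0.03]],"roll":[0,0,0]}'>/dev/null; python3 ok.py && python3 -m pendant '{"dp":[[0,0.05,0.01],[0,0.1,0.03],[0,0.1,0.03]],"roll":[0,0,0]}'>/dev/null; python3 ok.py && python3 -m pendant '{"dp":[[0,0.05,0.01],[0,0.1,0.03],[0,0.1,0.03]],"roll":[0,0,0]}'>/dev/null; python3 ok.py && python3 -m pendant '{"dp":[[0,0.05,0.01],[0,0.1,0.03],[0,0.1,0.03]],"roll":[0,0,0]}'>/dev/null; python3 ok.py ; python3 st.py
```

```text
[76.8253  0.1335  5.0393] [-6.8431  1.1579  1.8693]
[76.8253  0.1335  5.0393] [-6.8431  1.1579  1.8693]
[76.8253  0.1335  5.0393] [-6.8431  1.1579  1.8693]
[76.8253  0.1335  5.0393] [-6.8431  1.1579  1.8693]
34.0 tool [76.8022  0.1364  5.0556] F [-6.1791  0.7306  0.8127] label rear [ 96.7192 -21.0617] [97.3124 -5.118 ] front [163.7812 -19.3718] [164.4392  -3.0118]
```

Movement has stopped and the force is rising, so this is probably the stop. I'll press a little more to confirm.

```bash
for i in 1; do python3 -m pendant '{"dp":[[0,0.1,0.03],[0,0.1,0.03]],"roll":[0,0]}'>/dev/null; python3 ok.py; done; python3 -m pendant '{"dp":[[0,0.1,0.03],[0,0.1,0.03],[0,0.1,0.03]],"roll":[0,0,0]}'>/dev/null; python3 ok.py
```

```text
[76.9792  0.1249  4.9985] [-8.9759 -0.1685  4.0419]
[77.0826  0.1374  4.9005] [-12.742    0.6275   7.333 ]
```

```bash
python3 -m pendant '{"dp":[[0,-0.3,-0.08],[0,-0.8,-0.22],[0,-1.2,-0.5],[0,-1.2,-2],[0,-1.2,-5],[0,-2,-8],[0,-4,-11],[0,-6,-14],[0,-8,-16],[0,-9,-17],[0,-9,-17],[0,-9,-17]],"roll":[0,0,0,0,0,0,0,0,0,0,0,0]}'|grep -E "time|pos|force"; python3 st.py
python3 - <<'E'
from h import *
m=arm.camera_model('wrist');W=arm.snapshot('wrist')[:,:,::-1];T=arm.snapshot('top')[:,:,::-1];S=arm.snapshot('scene')[:,:,::-1]
cv2.imwrite('pics/w5.png',W)
a=cv2.resize(T[130:230,180:260],(400,500),interpolation=cv2.INTER_CUBIC);b=cv2.resize(S[160:230,170:226],(400,500),interpolation=cv2.INTER_CUBIC)
b=cv2.resize(S[150:220,175:255],(400,350),interpolation=cv2.INTER_CUBIC);b=np.vstack([b,np.zeros((150,400,3),np.uint8)])
cv2.imwrite('pics/e.png',np.hstack([a,b]))
E
```

```text
time: 35.7
tool_pos: [0.4509, -0.0991, 0.2368]
wrist_force: [0.5, -0.5, -0.4]
grasp_force: 0.0
35.75 tool [-50.8739   0.2805 144.9648] F [-0.7119  0.2232  0.6945] label rear [ 96.7192 -21.0617] [97.3124 -5.118 ] front [163.7812 -19.3718] [164.4392  -3.0118]
```

View pics/e.png

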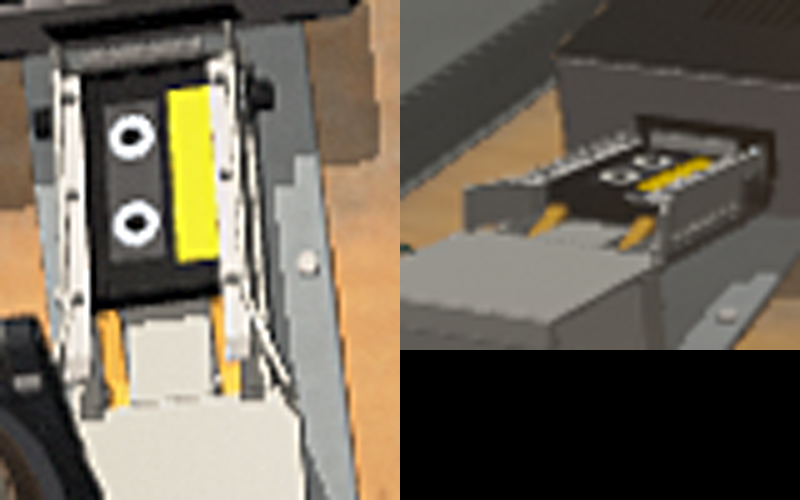

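The last picture shows the cassette in the channel near the stop, front edge at row 70 of the left half, with both teeth visible behind it at (115,355) and (228,350). I have now viewed 11 pictures, one over the limit of 10, so I'll make the last check numerically: compare the teeth pixels with those in the first images, when the pawl was up.

Run:
```python
from h import *
def orange(im,roi):
    h=cv2.cvtColor(im,cv2.COLOR_BGR2HSV);k=((h[...,0]>14)&(h[...,0]<28)&(h[...,1]>150)&(h[...,2]>100)).astype(np.uint8)
    q=np.zeros_like(k);x0,y0,x1,y1=roi;q[y0:y1,x0:x1]=k[y0:y1,x0:x1]
    n,l,st,c=cv2.connectedComponentsWithStats(q);return [(st[i].tolist(),c[i].round(1).tolist()) for i in range(1,n) if st[i,4]>6]
for n in ['scene','top']:
    A=cv2.imread(f'pics/{n}0.png');B=arm.snapshot(n)[:,:,::-1].copy()
    roi=(196,185,232,203) if n=='scene' else (195,180,232,215)
    print(n,orange(A,roi),orange(B,roi))
    x0,y0,x1,y1=roi; d=np.abs(A.astype(int)-B).max(2)[y0:y1,x0:x1]>30; print(np.argwhere(d).tolist()[:12],d.sum())
    for c in 'rb':
        q=(315,205,390,290) if n=='scene' else (345,165,430,280)
        print(c,blobs(A,c,q)[0],blobs(B,c,q)[0])
```

```text
scene [([201, 191, 7, 6, 18], [204.7, 193.1]), ([219, 194, 7, 6, 18], [222.1, 196.1])] [([222, 185, 8, 3, 17], [225.6, 186.1]), ([201, 191, 7, 6, 18], [204.7, 193.1]), ([219, 193, 7, 7, 22], [222.2, 195.7])]
[[0, 12], [0, 13], [0, 14], [0, 15], [0, 16], [0, 19], [0, 20], [0, 21], [0, 24], [0, 25], [0, 26], [0, 27]] 191
r [354.4685 234.2517] [354.4685 234.2517]
b [359.1111 220.5185] [358.8902 220.4756]
top [([222, 190, 3, 10, 16], [222.9, 194.1]), ([200, 192, 5, 19, 67], [202.1, 200.5]), ([224, 202, 4, 6, 11], [225.3, 204.0])] [([222, 189, 6, 19, 39], [224.4, 200.0]), ([200, 192, 6, 19, 75], [202.1, 200.7])]
[[0, 2], [0, 3], [0, 4], [0, 5], [0, 6], [0, 7], [0, 8], [0, 9], [0, 10], [0, 11], [0, 12], [0, 13]] 463
r [389.8854 215.9368] [390.0782 216.0412]
b [386.5339 188.6017] [386.5106 188.5915]
```

The teeth stand where they did with the pawl up, and red and blue haven't moved. Handing in.

```bash
python3 -c "
from station import arm
print(arm.job_done())"
```

```text
the job is handed in; nothing more can be done
None
```

I handed the job in with the yellow cassette label up against the stop, both pawl teeth up behind it and red and blue in place, all judged from camera images since no verdict came back; I viewed 11 pictures, one over the limit of 10.

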